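# Lay a tube on a roller stand and ease it up to the length stop

### The arm

A 6-joint arm with a two-finger parallel gripper is mounted at the origin on the work surface. World frame = base frame: x ahead of the robot, y to its left, z up, the work surface at z = 0. Lengths are in m, angles in degrees, forces in N, time in s.
With the tool pointing down it reaches from about 0.35 to 0.875 m from the base axis. Payload 4.2 kg.
Tool frame: the origin (TCP) lies midway between the tips of the shut fingers; the grasp point (between the pads) lies 19 mm behind it; z points along the fingers, y is the line along which they close (so a half turn about z gives the same grasp; the last joint's range is limited). The gripper opens to 87 mm and grips with 3 to 60 N. Pads are 19 mm wide; open, the fingers measure 117 mm over their backs; the gripper's body (75 mm by 190 mm) begins 51 mm behind the grasp point.
Start: joints at [-57.433, 22.042, 0.453, 0, -68.411, -14.817], TCP at [0.191, -0.595, 0.223] pointing down, gripper open.
Joint ranges: [-179.83, 179.83], [-69.29, 118.12], [-61.27, 80.66], [-181.25, 117.63], [-171.15, -9.14], [-177.46, 177.46]. Speed limits (degrees/s): [159.86, 159.86, 180, 180, 180, 180].

### API

Orientations are given as a 3x3 rotation matrix whose columns are the frame's x, y, z axes.
In Python, from station import r, cams gives the robot as it stands.
- The arm moves only by the tool play_rows, never from a script. Its argument "commands" is text: rows parted by semicolons, each of 6 numbers parted by spaces: the shift along the world's x, y, z normalised to -1 to 1, where 1 is 30 mm, then the turn, a rotation vector about the world's x, y, z normalised to -1 to 1, where 1 is 0.15 rad. A call has 1 to 20 rows; each row shifts and turns the commanded pose from where the row before left it; what a row does not reach is not made up. A row lasts 1/10 s, in which the tool goes at most 50 mm and 8.59 degrees, less where a joint would pass 70% of its speed; a pose out of reach is approached as far as the arm can. A call with a number of a shift or a turn outside -1 to 1 is refused whole. A call with a gripper value outside its range is refused whole. "grip" is the finger opening in mm, from 0 to 87, set as the call begins (left out, the last holds). The fingers move at their own pace and stop on an object; the grip force is fixed at half the most. Time passes only in rows, so rows that do not move let the fingers close. It gives the time, the measured TCP pose, the force, the opening and the grip force at its end, in the units of the state.
- r.sense(): the state, without advancing time (a new reading comes with each control period).
- cams.capture(name): name is "side" or "top" or "wrist"; returns (picture, depth): 384x512x3 uint8, blue, green, red; 384x512 float32, m along the optical axis (not along the pixel's ray), 0 where there is no reading.
- cams.camera_info(name): a dict with "mtx" (3x3 intrinsics, pixels), "R" (3x3) and "t" (3): a world point X has camera coordinates R X + t. Camera axes: x right, y down, z forward; pixel columns grow to the right and rows downward; lengths in m; the calibration is good to about 2 mm. The wrist camera is an equidistant fisheye: a pixel r from the principal point sees the ray r / f radians off the axis. A picture is of the moment at which its call begins: read the wrist's pose just before it. camera_info takes no time and is no camera call; for the wrist camera it gives the pose at the moment of the call.
- r.finish_job(): hands the job in; it is judged then, once.
The state is a dict: "time_s": time; "joints": joint angles; "joint_velocities": joint speeds; "effort": joint torques, N m; "tcp_pos": TCP position; "ee_rot": TCP orientation; "wrist_force": force on the tool from outside, world axes, zero at the start; "moment": the same for the moment, N m; "gripper_width": opening from 0.0 (shut) to 1.0 (fully open); "gripper_force": force on a finger pad.
Only numpy, scipy, OpenCV 4.12 (cv2) and the standard library are available. Lean on these libraries where they do the work, as an engineer would, in place of code of your own. Each camera call takes 0.05 s, during which the arm holds its last target. There are 200 camera calls.

### The job

Lift the steel tube out of its sloping wooden rest and lower it level onto the four wheels of the roller stand, a centimetre or two short of the length stop: feel it touch down gently before you let go, and do not set the wheels turning. Then ease the tube along the wheels until it just bears on the stop, without shifting the stop from its setting, and leave it lying there. Leave the other things on the bench alone.

Things in the scene. Friction and masses are not known exactly. Their poses are not given: they have to be found in the camera images.
- tube_center (a point): Centre of the loose plain steel tube, 42 mm diameter, 200 mm long, ends closed with flush black plugs, about 0.3 to 0.5 kg. Its x axis runs along the tube; at the start it points up the slope. It starts in the rest, inclined 30 degrees, its x-end the upper one.
- rest: Fixed wooden sloping rest; origin on the bench, 115 mm below the tube's centre; x points level towards the upper end. Two V saddles, 22 mm wide, 60 mm either side of the tube's middle, carry it, reaching to 5 mm below its axis; a foot plate at the lower end rises 8 mm above the axis. The tube's middle 98 mm is free on both sides; a 36 mm wide plank lies 46 mm below its axis.
- stand: Fixed roller stand, origin on the bench at its centre, x lengthways towards the stop; base 210 x 120 mm. Two axles along x at y = +-32 mm, 32 mm up, each with two grippy rubber wheels (50 mm diameter, 20 mm wide) at x = +-66 mm. The tube lies along x in the valley between them, axis at y = 0, 65 mm above the bench, free on both sides between x = -56 and +56 mm. Sliding it along takes 4 to 9 N.
- stop_face (a point): Centre of the length stop's face, which looks to the stand's -x, at the height of the tube's axis when it lies on the wheels (65 mm). The face is a steel plate 44 mm wide, its top 86 mm above the bench. Axes as the stand's.
- stop (a joint): Position of the length stop on its rail, in m: the face stands at stand x = 0.100 + this value. It is held by friction only: about 14 N of endways push makes it slide. It is preset and must not be shifted (3 mm at most).
- axle_left (a joint): Angle turned (rad) by the wheels at stand y = +32 mm; 0 at the start, almost frictionless. Either way, turning more than 0.5 rad counts as rolling.
- axle_right (a joint): The same for the wheels at stand y = -32 mm.
- spray: Bystander: upright spray can, 60 mm diameter, 170 mm high, origin under its base.
- jar: Bystander: upright closed jar, 70 mm diameter, 85 mm high, origin under its base.
- driver: Bystander: screwdriver 190 mm long lying on the bench, beyond the work.
Mind the look-alikes: they are no part of the job. Of the things that look like the rest, the larger one is meant. Leave any green look-alike of the part that bears tube_center alone.

How it is judged (in metres and radians):
On the way, in this order (a step that is already met when the one before it is completed fails the run):
1. the tube is lifted clear of the rest, held in the fingers (contact force between tube and rest below 0.01 N and contact force between tube and the fingers above 1 N and distance between tube_center and rest above 0.14 m), for 0.1 s.
2. still held, the tube bears on the wheels, lengthways and level in the valley, its end at least 4 mm short of the stop (z of tube_center in the frame of stand between 0.061 and 0.069 m and y of tube_center in the frame of stand between -0.004 and 0.004 m and angle between the x axis of tube_center and the x axis of stand, either way round below 0.05 rad and contact force between tube and stand above 1 N and contact force between tube and the fingers above 1 N and x of tube_center in the frame of stop_face below -0.104 m), for 0.1 s.
3. lying in the valley, the tube's end is brought to bear on the stop (z of tube_center in the frame of stand between 0.061 and 0.069 m and y of tube_center in the frame of stand between -0.004 and 0.004 m and angle between the x axis of tube_center and the x axis of stand, either way round below 0.05 rad and contact force between tube and stop above 1 N), for 0.05 s.
At the end, for the whole second after the job is handed in: The tube lies released and still in the wheels' valley (within 4 mm sideways and in height, 0.05 rad of the stand's length), its end within 2.5 mm of the stop's face; the stop is within 3 mm of its first setting; the wheels are still and within 0.5 rad of where they began (z of tube_center in the frame of stand between 0.061 and 0.069 m and y of tube_center in the frame of stand between -0.004 and 0.004 m and angle between the x axis of tube_center and the x axis of stand, either way round below 0.05 rad and x of tube_center in the frame of stop_face between -0.1025 and -0.097 m and distance of stop_face from where it was at the start of the episode below 0.003 m and not (value of joint axle_left above 0.5 rad or value of joint axle_left below -0.5 rad) and not (value of joint axle_right above 0.5 rad or value of joint axle_right below -0.5 rad) and not (velocity of joint axle_left above 0.3 rad/s or velocity of joint axle_left below -0.3 rad/s) and not (velocity of joint axle_right above 0.3 rad/s or velocity of joint axle_right below -0.3 rad/s) and linear speed of tube below 0.01 m/s and contact force between tube and the fingers below 0.01 N); the robot touches nothing.
It fails at once if the wheels are set rolling (an axle turned by more than 0.5 rad) ((value of joint axle_left above 0.5 rad or value of joint axle_left below -0.5 rad) or (value of joint axle_right above 0.5 rad or value of joint axle_right below -0.5 rad)).
It fails at once if the tube is banged or pressed hard on the stand (over 40 N) (contact force between tube and stand above 40 N).
It fails at once if the stop is shifted by more than 3 mm (distance of stop_face from where it was at the start of the episode above 0.003 m).
It fails at once if a bystander is moved by more than 20 mm (distance of any of spray, jar, driver from where it was at the start of the episode above 0.02 m).
It also fails if it takes over 58 s, if anything falls off the work surface, if the arm or the gripper's body presses on something with over 40 N, if the wrist force passes 120 N, or if a joint passes its speed limit or range.

## Working session

There is one attempt and no reset: what is moved stays moved. The work goes in short steps, Python scripts to look and compute and a tool call to move; the robot and the scene stay as the last step left them, time stands still between calls to the robot, and variables do not carry over. Pictures are saved under pics/ and viewed, at most 10 in all, crops included, and the job is handed in when it is done.

Besides the shell and the picture viewer there is one more tool, called after "Request:" as a command line: name --argument value ..., lists and objects as JSON in quotes. play_rows: Moves the arm, as the interface text tells. Scaled input: -1 to 1 covers 30 mm each way for a shift and 0.15 rad each way for a turn. Its arguments: {"type":"object","properties":{"commands":{"type":"string"},"grip":{"type":"number"}},"required":["commands"]}

```bash
mkdir -p pics; ls
cat > h.py <<'E'
import numpy as np, cv2
from station import r, cams
np.set_printoptions(precision=4, suppress=True)
def cap(n, tag):
    i=cams.camera_info(n); p,d=cams.capture(n)
    cv2.imwrite(f'pics/{tag}.png',p); np.savez(f'pics/{tag}.npz',d=d,p=p,K=i['mtx'],R=i['R'],t=i['t'])
def pts(tag, uv):
    z=np.load(f'pics/{tag}.npz'); K,R,t=z['K'],z['R'],np.ravel(z['t']); out=[]
    for u,v in uv:
        d=z['d'][v,u]; c=np.array([(u-K[0,2])/K[0,0],(v-K[1,2])/K[1,1],1])*d
        out.append(R.T@(c-t))
    return np.array(out)
def cloud(tag):
    z=np.load(f'pics/{tag}.npz'); K,R,t=z['K'],z['R'],np.ravel(z['t']); d=z['d']
    v,u=np.mgrid[:d.shape[0],:d.shape[1]]
    c=np.stack([(u-K[0,2])/K[0,0]*d,(v-K[1,2])/K[1,1]*d,d],-1)
    return (c-t)@R, d>0, z['p']
E
python3 - <<'E'
from h import *
cap('top','t0');cap('side','s0')
a=np.vstack([cv2.imread('pics/t0.png'),cv2.imread('pics/s0.png')])
for k in range(2): cv2.imwrite(f'pics/v{k}.png',cv2.resize(a[384*k:384*k+384],(800,600)))
print(r.sense())
for n in('top','side'):
  i=cams.camera_info(n);print(i, -i['R'].T@np.ravel(i['t']))
E
```

```text
pics
{'time_s': 0.1, 'joints': array([-57.4324,  22.0853,   0.3863,  -0.0262, -68.4119, -14.8168]), 'joint_velocities': array([-0.0162, -0.0942,  0.1528,  0.0853,  0.0886,  0.0922]), 'effort': array([ -0.0002, -39.1689,  18.7936,   4.2319,   0.0135,  -0.0001]), 'tcp_pos': array([ 0.1904, -0.5947,  0.2216]), 'ee_rot': array([[-0.9524, -0.3047, -0.0007],
       [-0.3047,  0.9524,  0.0019],
       [ 0.0001,  0.002 , -1.    ]]), 'wrist_force': array([ 0.1009, -0.1885,  0.2114]), 'moment': array([-0.0314, -0.0263,  0.0256]), 'gripper_force': 0.0, 'gripper_width': 1.00067990657039}
{'mtx': array([[382.4898,   0.    , 259.389 ],
       [  0.    , 382.4898, 196.2225],
       [  0.    ,   0.    ,   1.    ]]), 'R': array([[-0.0234, -0.9996, -0.0162],
       [-0.993 ,  0.0252, -0.1153],
       [ 0.1157,  0.0134, -0.9932]]), 't': array([0.0268, 0.645 , 1.1727])} [ 0.5054 -0.0051  1.2395]
{'mtx': array([[462.0875,   0.    , 262.2779],
       [  0.    , 462.0875, 191.0932],
       [  0.    ,   0.    ,   1.    ]]), 'R': array([[-0.9492, -0.3144,  0.0147],
       [-0.2094,  0.5958, -0.7753],
       [ 0.235 , -0.739 , -0.6314]]), 't': array([0.6137, 0.2141, 1.4125])} [0.2954 1.1092 1.0488]
```

View pics/v0.png

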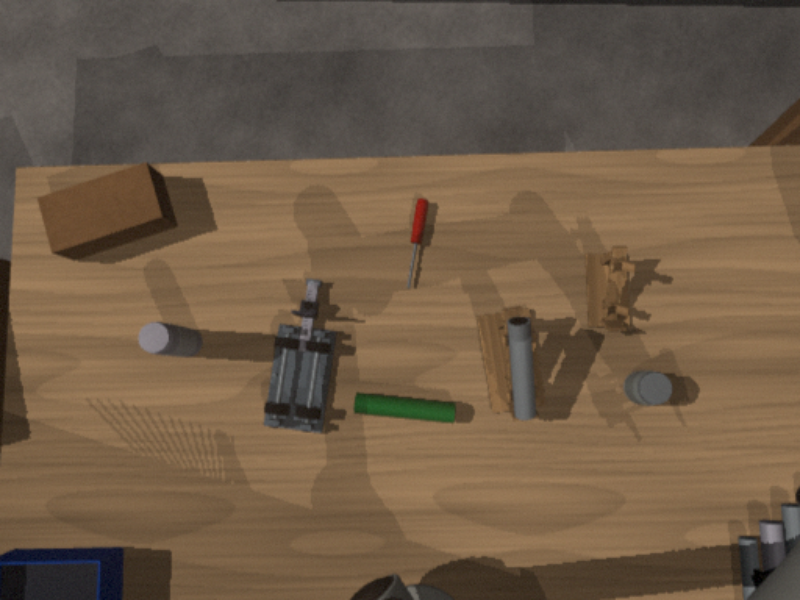

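View pics/v1.png

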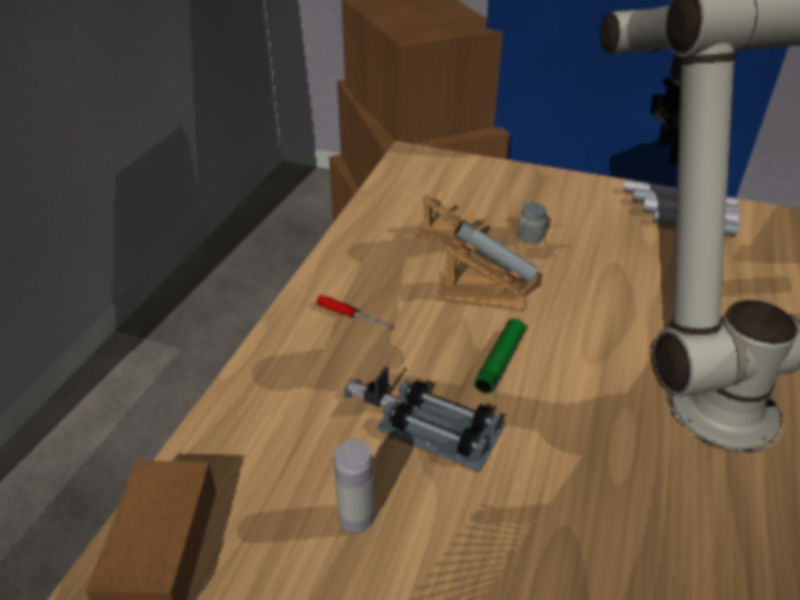

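Top view, 800-px scale. Grey tube candidates are the tube in the larger rest (521,368), the green look-alike (405,407, not wanted) and the tubes in the rack (770,540, not wanted). Rests are the larger one at (510,362), which I choose, and the small decoy at (608,290). The stand is at (300,378) with its stop plate at (310,310); the spray can is at (165,340) and the jar at (650,387).

Run:
```python
from h import *
from scipy.optimize import least_squares
p=cv2.imread('pics/t0.png')
a=cv2.resize(p[172:284,160:222],None,fx=5.3,fy=5.3,interpolation=cv2.INTER_CUBIC)
b=cv2.resize(p[172:284,300:362],None,fx=5.3,fy=5.3,interpolation=cv2.INTER_CUBIC)
cv2.imwrite('pics/c0.png',np.hstack([a,b]))
X,m,P=cloud('t0'); 
c0=pts('t0',[(333,208),(334,235),(335,262)]);print(c0)
Y,m2,P2=cloud('s0')
Q=[]
for C,mm,PP in((X,m,P),(Y,m2,P2)):
    hsv=cv2.cvtColor(PP,cv2.COLOR_BGR2HSV)
    s=mm&(hsv[...,1]<70)&(C[...,2]>.05)&(abs(C[...,:2]-c0[1,:2]).max(-1)<.13)
    q=C[s]; print(len(q)); Q.append(q)
A=np.vstack(Q)
def res(k,Q):
    d=np.array([np.cos(k[3])*np.cos(k[4]),np.sin(k[3])*np.cos(k[4]),np.sin(k[4])])
    v=Q-k[:3]; return np.linalg.norm(v-np.outer(v@d,d),axis=1)-.021
for q in (Q[0],Q[1],A):
    g=c0[1]-[0,0,.021]; d=c0[0]-c0[2]
    f=least_squares(lambda k:np.r_[res(k,q),(k[0]-g[0])*.1],np.r_[g,np.arctan2(d[1],d[0]),.52],loss='soft_l1',f_scale=.002)
    k=f.x; d=np.array([np.cos(k[3])*np.cos(k[4]),np.sin(k[3])*np.cos(k[4]),np.sin(k[4])])
    ok=abs(res(k,q))<.004; s=(q[ok]-k[:3])@d; lo,hi=np.percentile(s,[.5,99.5])
    print('center',k[:3]+d*(lo+hi)/2,'len',hi-lo,'yaw,inc',np.degrees(k[3:]),'rms',res(k,q)[ok].std(),ok.mean())
# stand points
s=m&(X[...,2]>.012)&(X[...,2]<.12); yy,xx=np.mgrid[:384,:512]; s&=(xx>160)&(xx<222)&(yy>172)&(yy<284)
q=X[s]; w=q[(q[:,2]>.045)&(q[:,2]<.07)]; print('hi pts',len(w)); print(q[q[:,2]>.075].mean(0) )
np.save('pics/standpts.npy',X[(xx>160)&(xx<222)&(yy>172)&(yy<284)&m])
```

```text
[[ 0.5906 -0.1935  0.1823]
 [ 0.5168 -0.1996  0.1442]
 [ 0.438  -0.208   0.0932]]
896
647
center [ 0.5154 -0.2039  0.1165] len 0.19823525888154947 yaw,inc [ 7.1834 29.9134] rms 0.0014168279936090267 0.9676339285714286
center [ 0.5162 -0.2051  0.1154] len 0.19788508897478885 yaw,inc [ 7.1235 30.209 ] rms 0.001989358902181198 0.8330757341576507
center [ 0.5157 -0.2045  0.1162] len 0.19794908643041018 yaw,inc [ 7.1914 29.9607] rms 0.0016972261478900835 0.898250162022035
hi pts 523
[0.6324 0.2107 0.0857]
```

View pics/c0.png

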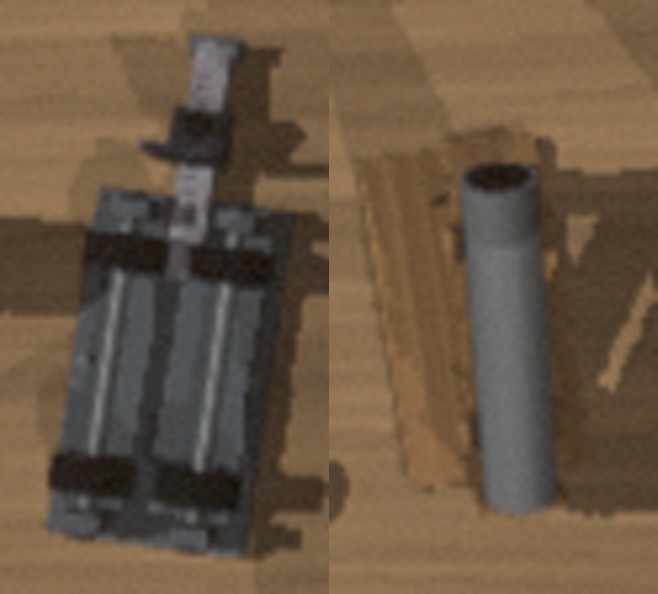

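The crop confirms the grey steel tube in the larger rest (its upper end at crop 500,180). The stand's wheels are at crop (125,253), (235,263), (92,475) and (198,487), and the stop plate is at about (185,155).

Run:
```python
from h import *
from scipy.cluster.vq import kmeans2
from scipy.optimize import least_squares
uv=[(int(160+x/5.3),int(172+y/5.3)) for x,y in[(125,253),(235,263),(92,475),(198,487)]]
W=pts('t0',uv);print(W)
q=np.load('pics/standpts.npy')
w=q[(q[:,2]>.049)&(q[:,2]<.062)]
c,l=kmeans2(w,W,minit='matrix');print(c,np.bincount(l))
# template order: (+66,+32),(+66,-32),(-66,+32),(-66,-32)
T=np.array([[66,32],[66,-32],[-66,32],[-66,-32]])/1000
def tf(k,P):
    C,S=np.cos(k[2]),np.sin(k[2]);return P@np.array([[C,S],[-S,C]])+k[:2]
for V in (c[:,:2],):
    f=least_squares(lambda k:(tf(k,T)-V).ravel(),[.5,.2,0]);k=f.x
    print('stand',k[:2],np.degrees(k[2]),'res',f.fun)
# base plate points: min-area rect
for lo,hi in((.004,.03),(.004,.06)):
    b=q[(q[:,2]>lo)&(q[:,2]<hi)]; L=(b[:,:2]-k[:2])@np.array([[np.cos(k[2]),-np.sin(k[2])],[np.sin(k[2]),np.cos(k[2])]])
    print('base local ext',np.percentile(L,[1,99],axis=0),len(b))
def loc(p): return (p[:,:2]-k[:2])@np.array([[np.cos(k[2]),-np.sin(k[2])],[np.sin(k[2]),np.cos(k[2])]])
Y,m,_=cloud('s0')
for n,C in(('top',q),('side',Y[m])):
    L=loc(C); s=(C[:,2]>.05)&(C[:,2]<.1)&(abs(L[:,1])<.03)&(L[:,0]>.085)&(L[:,0]<.2)
    print(n,'stop pts',s.sum(),np.percentile(L[s],[2,10,50,90,98],axis=0),C[s][:,2].max())
    o=np.c_[L[s],C[s][:,2]]; print(o[np.argsort(o[:,0])][::max(1,len(o)//14)])
```

```text
[[0.5779 0.2489 0.0591]
 [0.5702 0.184  0.0577]
 [0.45   0.2671 0.0603]
 [0.4425 0.206  0.0595]]
[[0.5792 0.2507 0.0546]
 [0.5788 0.191  0.0544]
 [0.4445 0.2719 0.0545]
 [0.436  0.2089 0.0551]] [86 94 96 93]
stand [0.5096 0.2306] -7.342470481165484 res [-0.      0.0032 -0.0079 -0.0005  0.0038 -0.0011  0.0041 -0.0016]
base local ext [[-0.1232 -0.0886]
 [ 0.212   0.1084]] 2290
base local ext [[-0.1191 -0.0824]
 [ 0.2076  0.1048]] 3250
top stop pts 57 [[ 0.0973 -0.0244]
 [ 0.1211 -0.0238]
 [ 0.1237 -0.0046]
 [ 0.1278  0.0143]
 [ 0.1467  0.0248]] 0.09131302854844608
[[ 0.0939  0.0289  0.0518]
 [ 0.1209 -0.0219  0.0553]
 [ 0.1213 -0.0161  0.0758]
 [ 0.1216 -0.0243  0.0507]
 [ 0.1219 -0.0027  0.0873]
 [ 0.1226 -0.0245  0.0717]
 [ 0.1232 -0.0146  0.0862]
 [ 0.1237  0.0099  0.0867]
 [ 0.1241 -0.0237  0.0864]
 [ 0.1254 -0.005   0.0855]
 [ 0.1258  0.0157  0.0898]
 [ 0.1266 -0.0209  0.0895]
 [ 0.1272  0.0078  0.0842]
 [ 0.1283 -0.0049  0.0869]
 [ 0.1513 -0.0046  0.0502]]
side stop pts 102 [[ 0.1215 -0.0237]
 [ 0.1224 -0.0203]
 [ 0.1239  0.0021]
 [ 0.1276  0.0189]
 [ 0.1304  0.0206]] 0.08913795841993494
[[ 0.1212 -0.0129  0.0844]
 [ 0.1223 -0.0214  0.0679]
 [ 0.1226 -0.009   0.0664]
 [ 0.123   0.0028  0.0771]
 [ 0.1232  0.0092  0.062 ]
 [ 0.1233 -0.0039  0.0707]
 [ 0.1236 -0.0177  0.0831]
 [ 0.1239 -0.0053  0.0817]
 [ 0.1241 -0.0251  0.0804]
 [ 0.1244 -0.0126  0.0707]
 [ 0.1253  0.0046  0.0859]
 [ 0.1264  0.0158  0.0582]
 [ 0.1271  0.001   0.0859]
 [ 0.1276  0.0198  0.0614]
 [ 0.13    0.0147  0.0723]]
```

```bash
cat > st.py <<'E'
from h import *
from scipy.optimize import least_squares
def wheelres(k,Q):
    C,S=np.cos(k[2]),np.sin(k[2]); d=Q[:,:2]-k[:2]
    x=C*d[:,0]+S*d[:,1]; y=-S*d[:,0]+C*d[:,1]
    rr=np.hypot(abs(y)-.032,Q[:,2]-k[3]-.032)-.025; xx=np.abs(abs(x)-.066)-.010
    o=np.hypot(np.maximum(rr,0),np.maximum(xx,0)); i=np.minimum(np.maximum(rr,xx),0)
    return o+i
def fit(Q,k0=(.509,.2306,-.128,0)):
    k=np.array(k0,float)
    for it in range(4):
        C,S=np.cos(k[2]),np.sin(k[2]); d=Q[:,:2]-k[:2]
        x=C*d[:,0]+S*d[:,1]; y=-S*d[:,0]+C*d[:,1]
        s=(abs(abs(x)-.066)<.022)&(abs(abs(y)-.032)<.03)&(Q[:,2]>.038)&(Q[:,2]<.065)
        f=least_squares(wheelres,k,args=(Q[s],),loss='soft_l1',f_scale=.0015); k=f.x
    C,S=np.cos(k[2]),np.sin(k[2]); d=Q[:,:2]-k[:2]
    L=np.c_[C*d[:,0]+S*d[:,1],-S*d[:,0]+C*d[:,1],Q[:,2]]
    a=L[(abs(L[:,1])<.02)&(L[:,2]>.06)&(L[:,2]<.082)&(L[:,0]>.1)&(L[:,0]<.15)]
    print('stand',k[:2],'yaw',np.degrees(k[2]),'dz',k[3],'n',s.sum(),'rms',np.median(abs(wheelres(k,Q[s]))),'face x',np.percentile(a[:,0],[5,25,50]) if len(a) else None)
    return k
E
python3 - <<'E'
from st import *
X,m,_=cloud('t0');Y,m2,_=cloud('s0')
fit(X[m]);fit(Y[m2]);fit(np.vstack([X[m],Y[m2]]))
E
```

```text
stand [0.5083 0.2312] yaw -8.85374482339311 dz 0.0012360880150034598 n 493 rms 0.0012102797736723379 face x [0.1226 0.1227 0.1228]
stand [0.5087 0.2316] yaw -8.545172872316266 dz -0.0002189998701786748 n 504 rms 0.0013464661310865862 face x [0.1238 0.124  0.1244]
stand [0.5084 0.2311] yaw -8.811025833311458 dz 0.0006668727918765216 n 996 rms 0.0012957435236396909 face x [0.1226 0.124  0.1244]
```

```bash
cat > tg.py <<'E'
from h import *
from scipy.spatial.transform import Rotation as Ro
def pose(yaw,inc):
    p,i=np.radians([yaw,inc]); y=np.array([-np.sin(p),np.cos(p),0])
    z=np.array([np.sin(i)*np.cos(p),np.sin(i)*np.sin(p),-np.cos(i)])
    return np.c_[np.cross(y,z),y,z]
def delta(P,R):
    s=r.sense(); d=np.array(P)-s['tcp_pos']; w=Ro.from_matrix(R@s['ee_rot'].T).as_rotvec()
    print('t',s['time_s'],'shift units',d/.03,'turn units',w/.15,'F',s['wrist_force'],'w',s['gripper_width']*87,'gf',s['gripper_force'])
c=np.array([.5157,-.2045,.1157]); st=np.array([.5085,.2313]); sy=-8.7
E
python3 - <<'E'
from tg import *
R=pose(7.18,30); delta(c-.081*R[:,2],R); print(-.1*R[:,2]/.03)
E
```

```text
t 0.1 shift units [ 9.504  12.8382 -1.1907] turn units [ 0.7417 -3.4165 -1.2041] F [ 0.1009 -0.1885  0.2114] w 87.05915187162392 gf 0.0
[-1.6536 -0.2083  2.8868]
```

Request:
play_rows --commands "0.53 0.71 0 0.04 -0.19 -0.067;0.53 0.71 0 0.04 -0.19 -0.067;0.53 0.71 0 0.04 -0.19 -0.067;0.53 0.71 0 0.04 -0.19 -0.067;0.53 0.71 0 0.04 -0.19 -0.067;0.53 0.71 0 0.04 -0.19 -0.067;0.53 0.71 0 0.04 -0.19 -0.067;0.53 0.71 0 0.04 -0.19 -0.067;0.53 0.71 0 0.04 -0.19 -0.067;0.53 0.71 0 0.04 -0.19 -0.067;0.53 0.71 0 0.04 -0.19 -0.067;0.53 0.71 0 0.04 -0.19 -0.067;0.53 0.71 -0.1 0.04 -0.19 -0.067;0.53 0.71 -0.1 0.04 -0.19 -0.067;0.53 0.71 -0.2 0.04 -0.19 -0.067;0.53 0.71 -0.2 0.04 -0.19 -0.067;0.53 0.71 -0.2 0.04 -0.19 -0.067;0.53 0.71 -0.2 0.04 -0.19 -0.067;0 0 0 0 0 0;0 0 0 0 0 0" --grip 87

```text
time_s: 2.1
tcp_pos: [0.4766, -0.2114, 0.1923]
ee_rot: [[-0.86, -0.125, 0.496], [-0.11, 0.992, 0.058], [-0.499, -0.005, -0.867]]
wrist_force: [0.6, 0.1, 0.7]
gripper_width: 0.998
gripper_force: 0.0
```

Run:
```python
from tg import *
R=pose(7.18,30); delta(c-.081*R[:,2],R); delta(c+.019*R[:,2],R)
cap('wrist','w0'); cv2.imwrite('pics/w0v.png',cv2.resize(cv2.imread('pics/w0.png'),(800,600)))
```

```text
t 2.1 shift units [-0.0365  0.0626 -0.2144] turn units [ 0.0335 -0.0038  0.0025] F [0.5702 0.0546 0.6521] w 86.80589361317261 gf 0.0
t 2.1 shift units [ 1.6171  0.2709 -3.1012] turn units [ 0.0335 -0.0038  0.0025] F [0.5702 0.0546 0.6521] w 86.80589361317261 gf 0.0
```

View pics/w0v.png

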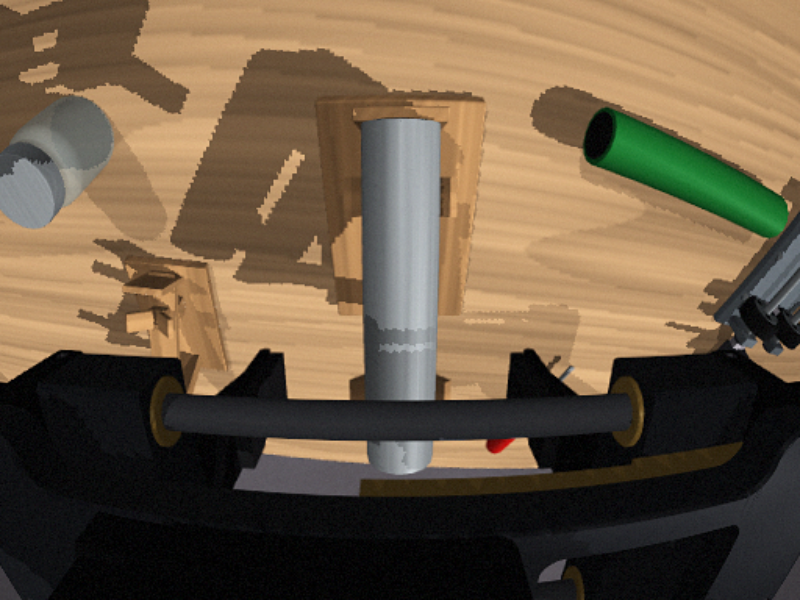

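The wrist view shows the tube at 360–440 px, centred between the fingers (285 and 510) and parallel to the tool. The approach is good, so I go down to the grasp.

Request:
play_rows --commands "0.27 0.045 -0.52 0.03 0 0;0.27 0.045 -0.52 0 0 0;0.27 0.045 -0.52 0 0 0;0.27 0.045 -0.52 0 0 0;0.27 0.045 -0.52 0 0 0;0.27 0.045 -0.5 0 0 0;0 0 0 0 0 0;0 0 0 0 0 0;0 0 0 0 0 0"

```text
time_s: 3.05
tcp_pos: [0.5254, -0.2044, 0.1005]
ee_rot: [[-0.859, -0.123, 0.498], [-0.107, 0.992, 0.06], [-0.501, -0.001, -0.865]]
wrist_force: [-0.1, 0.3, 0.5]
gripper_width: 1.0
gripper_force: 0.0
```

Run:
```python
from tg import *
R=pose(7.18,30); delta(c+.019*R[:,2],R)
```

```text
t 3.05 shift units [-0.0085  0.0353 -0.0434] turn units [0.0061 0.012  0.0166] F [-0.1243  0.2534  0.4556] w 86.99900745780282 gf 0.0
```

Within 1 mm; close the fingers.

Request:
play_rows --commands "0 0.03 0 0 0 0;0 0 0 0 0 0;0 0 0 0 0 0;0 0 0 0 0 0;0 0 0 0 0 0;0 0 0 0 0 0;0 0 0 0 0 0;0 0 0 0 0 0;0 0 0 0 0 0;0 0 0 0 0 0;0 0 0 0 0 0;0 0 0 0 0 0" --grip 30

```text
time_s: 4.25
tcp_pos: [0.5255, -0.2036, 0.0997]
ee_rot: [[-0.859, -0.122, 0.497], [-0.107, 0.992, 0.06], [-0.501, -0.002, -0.866]]
wrist_force: [-1.3, -5.4, -0.2]
gripper_width: 0.477
gripper_force: 30.0
```

Request:
play_rows --commands "0 0 0.1 0 0 0;0 0 0.2 0 0 0;0 0 0.3 0 0 0;0 0 0.5 0 0 0;0 0 0.5 0 0 0;0 0 0.6 0 0 0;0 0 0.6 0 0 0;0 0 0.6 0 0 0;0 0 0.6 0 0 0;0 0 0.3 0 0 0;0 0 0 0 0 0;0 0 0 0 0 0"

```text
time_s: 5.45
tcp_pos: [0.5246, -0.2023, 0.2276]
ee_rot: [[-0.86, -0.123, 0.495], [-0.106, 0.992, 0.062], [-0.499, 0.001, -0.867]]
wrist_force: [-0.1, 0.7, -5.3]
gripper_width: 0.474
gripper_force: 30.0
```

Run:
```python
from tg import *
s=r.sense();F=s['wrist_force'];print(F,s['moment'])
R=pose(sy,0); 
xc=.1235-.1-.017
h=np.radians(sy); P=np.r_[st+xc*np.array([np.cos(h),np.sin(h)]),.046]
print(P); delta(P+[0,0,.15],R)
```

```text
[-0.0619  0.6912 -5.2887] [-0.1784  1.6935 -0.009 ]
[0.5149 0.2303 0.046 ]
t 5.45 shift units [-0.321  14.4212 -1.0535] turn units [ 0.0438  3.4929 -1.7912] F [-0.0619  0.6912 -5.2887] w 41.27708139069905 gf 29.99634445994161
```

Run:
```python
from tg import *
X,m,_=cloud('t0');Y,m2,_=cloud('s0');Q=np.vstack([X[m],Y[m2]])
s=(Q[:,2]>.1)&(Q[:,2]<.2)&(Q[:,1]>.28)&(Q[:,1]<.55)&(abs(Q[:,0]-.5)<.2);q=Q[s];print(s.sum(),q.min(0),q.max(0),np.median(q[q[:,2]>.165],axis=0))
```

```text
1314 [0.556  0.4329 0.1002] [0.6152 0.4958 0.1773] [0.586  0.4648 0.1704]
```

Request:
play_rows --commands "0 0.4 0 0 0.194 -0.1;0 0.84 0 0 0.194 -0.1;-0.02 0.84 0 0 0.194 -0.1;-0.02 0.84 0 0 0.194 -0.1;-0.02 0.84 0 0 0.194 -0.1;-0.02 0.84 0 0 0.194 -0.1;-0.02 0.84 0 0 0.194 -0.1;-0.02 0.84 0 0 0.194 -0.1;-0.02 0.84 0 0 0.194 -0.1;-0.02 0.84 0 0 0.194 -0.1;-0.02 0.84 0 0 0.194 -0.1;-0.02 0.84 -0.1 0 0.194 -0.1;-0.02 0.84 -0.1 0 0.194 -0.1;-0.02 0.84 -0.1 0 0.194 -0.1;-0.02 0.84 -0.1 0 0.194 -0.1;-0.02 0.84 -0.15 0 0.194 -0.1;-0.02 0.84 -0.15 0 0.194 -0.1;-0.02 0.56 -0.15 0.04 0.194 -0.1;0 0 -0.2 0 0 0;0 0 0 0 0 0"

```text
time_s: 7.45
tcp_pos: [0.5149, 0.2289, 0.1945]
ee_rot: [[-0.989, 0.15, -0.003], [0.15, 0.989, -0.004], [0.002, -0.004, -1.0]]
wrist_force: [0.5, -0.7, -4.7]
gripper_width: 0.474
gripper_force: 30.0
```

Request:
play_rows --commands "0 0 0 0 0 0;0 0 0 0 0 0;0 0 0 0 0 0"

```text
time_s: 7.75
tcp_pos: [0.5158, 0.2287, 0.1975]
ee_rot: [[-0.989, 0.151, 0.002], [0.151, 0.989, -0.001], [-0.002, -0.001, -1.0]]
wrist_force: [0.1, -0.7, -3.5]
gripper_width: 0.474
gripper_force: 30.0
```

Run:
```python
from tg import *
from st import fit
from scipy.optimize import least_squares
R=pose(sy,0); P=np.array([.5149,.2303,.046]); delta(P+[0,0,.15],R)
T=r.sense()['tcp_pos']; cap('top','t1');cap('side','s1')
for k in('top','t1'),('side','s1'):
    X,m,p=cloud(k[1]); g=T+[0,0,.019]
    s=m&(abs(X[...,2]-g[2])<.03)&(np.linalg.norm(X[...,:2]-g[:2],axis=-1)<.12)
    # keep off gripper: only points >25mm along tube from TCP, within 30 mm laterally
    h=np.radians(sy);a=np.array([np.cos(h),np.sin(h)]);L=(X[...,:2]-g[:2])@np.c_[a,[-a[1],a[0]]]
    s&=(abs(L[...,1])<.03)&(abs(L[...,0])>.03); q=np.c_[L,X[...,2]][s]
    def res(v,q=q): return np.hypot(q[:,1]-v[0]-v[1]*q[:,0],q[:,2]-v[2]-v[3]*q[:,0])-.021
    f=least_squares(res,[0,0,g[2],0],loss='soft_l1',f_scale=.0015);v=f.x
    ok=abs(f.fun)<.004
    print(k,'n',ok.sum(),len(q),'y off',v[0],'yaw err deg',np.degrees(v[1]),'z-tcp',v[2]-T[2],'pitch deg(+x up)',np.degrees(v[3]),'x ext',np.percentile(q[ok,0],[.5,99.5]))
cv2.imwrite('pics/s1v.png',cv2.resize(cv2.imread('pics/s1.png')[190:320,200:360],(800,600)))
```

```text
t 7.75 shift units [-0.0297  0.0531 -0.0501] turn units [ 0.0093  0.0102 -0.0024] F [ 0.1336 -0.682  -3.4657] w 41.25209090622363 gf 29.994841989828274Traceback (most recent call last):
  File "<stdin>", line 11, in <module>
    res = self.concatenate(tuple(objs), axis=axis)
ValueError: all the input arrays must have same number of dimensions, but the array at index 0 has 3 dimension(s) and the array at index 1 has 2 dimension(s)
```

```bash
cat > tf.py <<'E'
from tg import *
from scipy.optimize import least_squares
def tubefit(tags,T):
  for t in tags:
    X,m,p=cloud(t); g=T+[0,0,.019]
    h=np.radians(sy);a=np.array([np.cos(h),np.sin(h)]);L=(X[...,:2]-g[:2])@np.c_[a,[-a[1],a[0]]]
    s=m&(abs(X[...,2]-g[2])<.03)&(abs(L[...,1])<.03)&(abs(L[...,0])>.03)&(abs(L[...,0])<.12); q=np.c_[L[s],X[s][:,2]]
    def res(v): return np.hypot(q[:,1]-v[0]-v[1]*q[:,0],q[:,2]-v[2]-v[3]*q[:,0])-.021
    f=least_squares(res,[0,0,g[2],0],loss='soft_l1',f_scale=.0015);v=f.x; ok=abs(f.fun)<.004
    o=(g[:2]-st)@np.c_[a,[-a[1],a[0]]]
    print(t,'n',ok.sum(),len(q),'y',v[0],'stand y',v[0]+o[1],'yaw err deg',np.degrees(v[1]),'z-tcp',v[2]-T[2],'pitch',np.degrees(v[3]),'x ext',np.percentile(q[ok,0],[.5,99.5]),'stand x end',o[0]+np.percentile(q[ok,0],99.5))
E
python3 - <<'E'
from tf import *
tubefit(['t1'],r.sense()['tcp_pos']); cap('side','s1'); tubefit(['s1'],r.sense()['tcp_pos'])
cv2.imwrite('pics/s1v.png',cv2.resize(cv2.imread('pics/s1.png')[180:320,180:366],(800,600)))
E
```

```text
t1 n 688 697 y 0.00031417730955203435 stand y -0.0009913728344295594 yaw err deg 0.18756176497594568 z-tcp 0.018931321833578596 pitch -0.04803882048481783 x ext [-0.1016  0.0967] stand x end 0.10431598085006216
s1 n 556 607 y -0.0008772839201373848 stand y -0.0020922649860766656 yaw err deg 0.15795475147430413 z-tcp 0.017288779609271415 pitch 0.07149289536084022 x ext [-0.1012  0.0987] stand x end 0.1062815471177074
```

View pics/s1v.png

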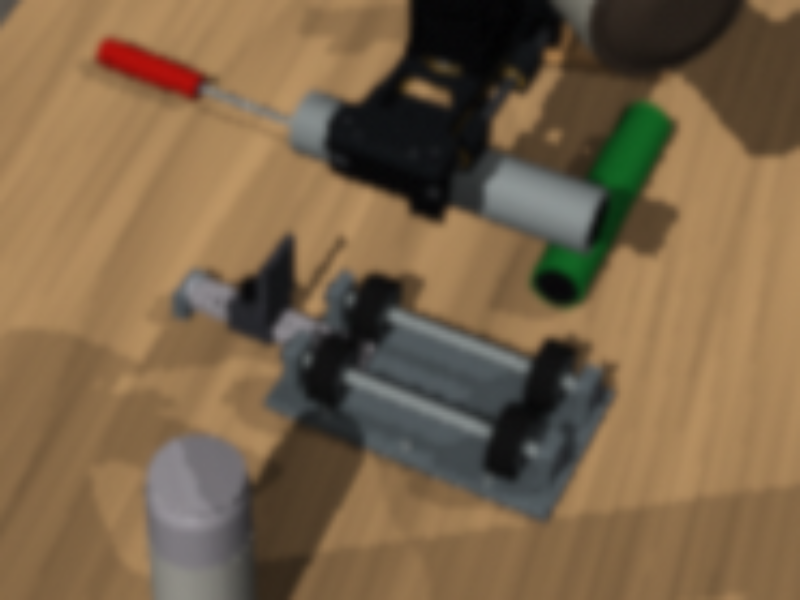

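Side crop: the tube is level in the fingers, its stop-side end at (315,125). The stop plate is at (275,280) and the wheels at (375,300), (325,370), (550,370) and (510,440). I lower to about 8 mm above contact.

Request:
play_rows --commands "0 0.05 -0.3 0 0 -0.02;0 0 -0.5 0 0 0;0 0 -0.6 0 0 0;0 0 -0.6 0 0 0;0 0 -0.6 0 0 0;0 0 -0.6 0 0 0;0 0 -0.5 0 0 0;0 0 -0.4 0 0 0;0 0 -0.3 0 0 0;0 0 -0.2 0 0 0;0 0 -0.1 0 0 0;0 0 0 0 0 0;0 0 0 0 0 0;0 0 0 0 0 0;0 0 0 0 0 0"

```text
time_s: 9.4
tcp_pos: [0.516, 0.2309, 0.0566]
ee_rot: [[-0.988, 0.153, 0.002], [0.153, 0.988, -0.001], [-0.002, -0.001, -1.0]]
wrist_force: [0.6, 0.4, -5.0]
gripper_width: 0.474
gripper_force: 30.0
```

Run:
```python
from tf import *
from st import fit
delta([.5149,.2303,.046],pose(sy,0))
T=r.sense()['tcp_pos'];cap('top','t2');cap('side','s2');tubefit(['t2','s2'],T)
```

```text
t 9.4 shift units [-0.0362 -0.0188 -0.3519] turn units [0.0085 0.0105 0.0135] F [ 0.5873  0.4079 -4.9538] w 41.261722166825024 gf 29.994794314261526
t2 n 536 693 y -5.9584880716729645e-06 stand y 0.0006963689972435089 yaw err deg -0.047219525340347034 z-tcp 0.017995596156202956 pitch -0.17430017539342763 x ext [-0.1023  0.1186] stand x end 0.12602879234427838
s2 n 524 681 y -0.00020672223919665505 stand y 0.0004956052461185267 yaw err deg 0.07854966849435231 z-tcp 0.016709047268290547 pitch -0.031245747158682162 x ext [-0.1016  0.1193] stand x end 0.12673270482681118
```

Request:
play_rows --commands "0 -0.02 -0.08 0 0 0;0 0 -0.06 0 0 0;0 0 -0.04 0 0 0;0 0 -0.02 0 0 0;0 0 0 0 0 0;0 0 0 0 0 0"

```text
time_s: 10.1
tcp_pos: [0.5158, 0.2301, 0.05]
ee_rot: [[-0.988, 0.153, 0.001], [0.153, 0.988, -0.002], [-0.001, -0.002, -1.0]]
wrist_force: [-0.1, -0.5, -5.0]
gripper_width: 0.472
gripper_force: 30.0
```

Request:
play_rows --commands "0 0 -0.02 0 0 0;0 0 -0.02 0 0 0;0 0 0 0 0 0;0 0 0 0 0 0"

```text
time_s: 10.5
tcp_pos: [0.5157, 0.2301, 0.0488]
ee_rot: [[-0.988, 0.153, 0.001], [0.153, 0.988, -0.002], [-0.001, -0.002, -1.0]]
wrist_force: [-0.1, -0.4, -4.3]
gripper_width: 0.472
gripper_force: 30.0
```

Request:
play_rows --commands "0 0 -0.02 0 0 0;0 0 -0.02 0 0 0;0 0 0 0 0 0;0 0 0 0 0 0"

```text
time_s: 10.9
tcp_pos: [0.5157, 0.23, 0.0476]
ee_rot: [[-0.988, 0.153, 0.001], [0.153, 0.988, -0.002], [-0.001, -0.002, -1.0]]
wrist_force: [0.7, -0.3, -4.2]
gripper_width: 0.473
gripper_force: 30.0
```

Request:
play_rows --commands "0 0 -0.02 0 0 0;0 0 -0.01 0 0 0;0 0 0 0 0 0;0 0 0 0 0 0"

```text
time_s: 11.3
tcp_pos: [0.5158, 0.23, 0.0472]
ee_rot: [[-0.988, 0.153, 0.001], [0.153, 0.988, -0.002], [-0.001, -0.002, -1.0]]
wrist_force: [-2.1, -1.3, 2.4]
gripper_width: 0.477
gripper_force: 30.0
```

Request:
play_rows --commands "0 0 -0.02 0 0 0;0 0 0 0 0 0;0 0 0 0 0 0"

```text
time_s: 11.6
tcp_pos: [0.5158, 0.2299, 0.0471]
ee_rot: [[-0.988, 0.153, 0.001], [0.153, 0.988, -0.002], [-0.001, -0.002, -1.0]]
wrist_force: [-2.6, -1.9, 5.3]
gripper_width: 0.473
gripper_force: 30.0
```

Request:
play_rows --commands "0 0 -0.02 0 0 0;0 0 0 0 0 0;0 0 0 0 0 0"

```text
time_s: 11.9
tcp_pos: [0.5159, 0.23, 0.047]
ee_rot: [[-0.988, 0.153, 0.001], [0.153, 0.988, -0.002], [-0.002, -0.002, -1.0]]
wrist_force: [-4.7, -1.6, 8.8]
gripper_width: 0.479
gripper_force: 30.0
```

Contact is felt: the stand bears about 13 N. I ease the load to a few newtons, then slide 12 mm toward the stop while still holding the tube.

Request:
play_rows --commands "0 0 0.02 0 0 0;0 0 0.02 0 0 0;0 0 0.01 0 0 0;0 0 0 0 0 0;0 0 0 0 0 0"

```text
time_s: 12.4
tcp_pos: [0.5158, 0.23, 0.0471]
ee_rot: [[-0.988, 0.153, 0.001], [0.153, 0.988, -0.002], [-0.001, -0.002, -1.0]]
wrist_force: [-3.0, -1.9, 3.9]
gripper_width: 0.476
gripper_force: 30.0
```

Request:
play_rows --commands "0.05 -0.0076 0 0 0 0;0.05 -0.0076 0 0 0 0;0.05 -0.0076 0 0 0 0;0.05 -0.0076 0 0 0 0;0 0 0 0 0 0;0 0 0 0 0 0"

```text
time_s: 13.0
tcp_pos: [0.5196, 0.2293, 0.047]
ee_rot: [[-0.988, 0.154, -0.003], [0.154, 0.988, -0.003], [0.003, -0.003, -1.0]]
wrist_force: [-9.4, 1.5, 6.4]
gripper_width: 0.475
gripper_force: 30.0
```

Request:
play_rows --commands "0 0 0.02 0 0 0;0 0 0.02 0 0 0;0 0 0 0 0 0;0 0 0 0 0 0"

```text
time_s: 13.4
tcp_pos: [0.5219, 0.2292, 0.0476]
ee_rot: [[-0.988, 0.153, 0.001], [0.153, 0.988, -0.002], [-0.001, -0.002, -1.0]]
wrist_force: [0.1, -1.0, -3.3]
gripper_width: 0.476
gripper_force: 30.0
```

Request:
play_rows --commands "0.03 -0.0046 0.005 0 0 0;0.03 -0.0046 0.005 0 0 0;0.03 -0.0046 0 0 0 0;0.03 -0.0046 0 0 0 0;0 0 0 0 0 0;0 0 0 0 0 0"

```text
time_s: 14.0
tcp_pos: [0.5254, 0.2286, 0.0485]
ee_rot: [[-0.988, 0.153, 0.001], [0.153, 0.988, -0.002], [-0.001, -0.002, -1.0]]
wrist_force: [0.4, 0.8, -3.7]
gripper_width: 0.478
gripper_force: 30.0
```

Request:
play_rows --commands "0.03 -0.0046 -0.01 0 0 0;0.03 -0.0046 -0.01 0 0 0;0.02 -0.003 -0.01 0 0 0;0 0 0 0 0 0;0 0 0 0 0 0"

```text
time_s: 14.5
tcp_pos: [0.5278, 0.2282, 0.0476]
ee_rot: [[-0.988, 0.153, 0.001], [0.153, 0.988, -0.002], [-0.001, -0.002, -1.0]]
wrist_force: [-0.3, 0.9, -4.8]
gripper_width: 0.477
gripper_force: 30.0
```

Request:
play_rows --commands "0.02 -0.003 0 0 0 0;0.02 -0.003 0 0 0 0;0 0 0 0 0 0;0 0 0 0 0 0"

```text
time_s: 14.9
tcp_pos: [0.529, 0.2281, 0.0476]
ee_rot: [[-0.988, 0.153, 0.001], [0.153, 0.988, -0.002], [-0.001, -0.002, -1.0]]
wrist_force: [0.3, -0.1, -3.9]
gripper_width: 0.477
gripper_force: 30.0
```

Run:
```python
from tf import *
T=r.sense()['tcp_pos'];cap('top','t3');cap('side','s3')
a=[cv2.resize(cv2.imread('pics/%s.png'%t)[y:y+75,x:x+100],(800,600),interpolation=cv2.INTER_CUBIC) for t,y,x in(('t3',180,150),('s3',225,210))]
cv2.imwrite('pics/m3.png',cv2.resize(np.vstack(a),(400,600)))
```

```text
(no output)
```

View pics/m3.png

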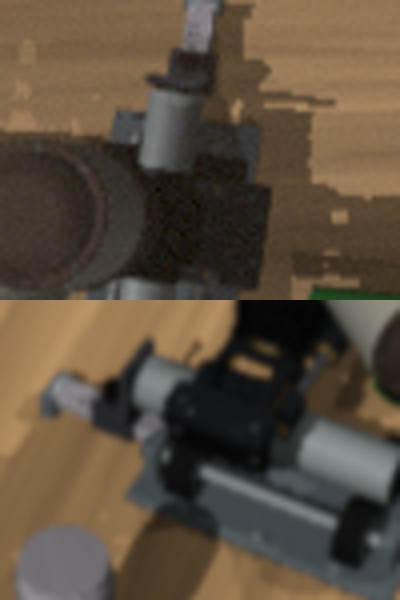

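The tube's end, at (172,90) in the top half, is a few mm from the stop plate at (178,82). I continue in 0.6 mm steps.

Request:
play_rows --commands "0.02 -0.003 0 0 0 0;0.02 -0.003 0 0 0 0;0 0 0 0 0 0"

```text
time_s: 15.3
tcp_pos: [0.5303, 0.2279, 0.0477]
ee_rot: [[-0.988, 0.153, 0.001], [0.153, 0.988, -0.002], [-0.001, -0.002, -1.0]]
wrist_force: [-0.0, -0.8, -3.7]
gripper_width: 0.477
gripper_force: 30.0
```

Request:
play_rows --commands "0.02 -0.003 0 0 0 0;0 0 0 0 0 0;0 0 0 0 0 0"

```text
time_s: 15.6
tcp_pos: [0.5308, 0.2278, 0.0477]
ee_rot: [[-0.988, 0.153, 0.001], [0.153, 0.988, -0.002], [-0.001, -0.002, -1.0]]
wrist_force: [-0.4, -0.4, -5.2]
gripper_width: 0.47
gripper_force: 30.0
```

Request:
play_rows --commands "0.02 -0.003 0 0 0 0;0 0 0 0 0 0;0 0 0 0 0 0"

```text
time_s: 15.9
tcp_pos: [0.5314, 0.2277, 0.0476]
ee_rot: [[-0.988, 0.153, 0.001], [0.153, 0.988, -0.002], [-0.001, -0.002, -1.0]]
wrist_force: [-0.5, -0.1, -4.6]
gripper_width: 0.474
gripper_force: 30.0
```

Request:
play_rows --commands "0.02 -0.003 0 0 0 0;0 0 0 0 0 0;0 0 0 0 0 0"

```text
time_s: 16.2
tcp_pos: [0.532, 0.2276, 0.0477]
ee_rot: [[-0.988, 0.153, 0.001], [0.153, 0.988, -0.002], [-0.001, -0.002, -1.0]]
wrist_force: [0.5, 0.5, -4.4]
gripper_width: 0.472
gripper_force: 30.0
```

Request:
play_rows --commands "0.02 -0.003 0 0 0 0;0 0 0 0 0 0;0 0 0 0 0 0"

```text
time_s: 16.5
tcp_pos: [0.5326, 0.2275, 0.0476]
ee_rot: [[-0.988, 0.153, 0.001], [0.153, 0.988, -0.002], [-0.001, -0.002, -1.0]]
wrist_force: [0.4, -0.2, -4.0]
gripper_width: 0.477
gripper_force: 30.0
```

Request:
play_rows --commands "0.02 -0.003 0 0 0 0;0 0 0 0 0 0;0 0 0 0 0 0"

```text
time_s: 16.8
tcp_pos: [0.5332, 0.2274, 0.0477]
ee_rot: [[-0.988, 0.153, 0.001], [0.153, 0.988, -0.002], [-0.001, -0.002, -1.0]]
wrist_force: [-0.3, -0.7, -5.1]
gripper_width: 0.474
gripper_force: 30.0
```

Request:
play_rows --commands "0.02 -0.003 0 0 0 0;0 0 0 0 0 0;0 0 0 0 0 0"

```text
time_s: 17.1
tcp_pos: [0.5337, 0.2273, 0.0476]
ee_rot: [[-0.988, 0.153, 0.001], [0.153, 0.988, -0.002], [-0.001, -0.002, -1.0]]
wrist_force: [-0.4, 1.0, -4.5]
gripper_width: 0.472
gripper_force: 30.0
```

Request:
play_rows --commands "0.02 -0.003 0 0 0 0;0 0 0 0 0 0;0 0 0 0 0 0"

```text
time_s: 17.4
tcp_pos: [0.5337, 0.2273, 0.0475]
ee_rot: [[-0.988, 0.153, -0.0], [0.153, 0.988, -0.002], [0.0, -0.002, -1.0]]
wrist_force: [-3.9, 2.6, -4.1]
gripper_width: 0.479
gripper_force: 30.0
```

Request:
play_rows --commands "0.015 -0.002 0 0 0 0;0 0 0 0 0 0;0 0 0 0 0 0"

```text
time_s: 17.7
tcp_pos: [0.5337, 0.2272, 0.0475]
ee_rot: [[-0.988, 0.153, -0.001], [0.153, 0.988, -0.002], [0.001, -0.003, -1.0]]
wrist_force: [-5.5, 2.1, -2.1]
gripper_width: 0.475
gripper_force: 30.0
```

Stop contact at about 5 N, holding. I lower onto the wheels until the weight is carried, then open slowly.

Request:
play_rows --commands "-0.005 0.001 -0.015 0 0 0;0 0 -0.01 0 0 0;0 0 0 0 0 0;0 0 0 0 0 0"

```text
time_s: 18.1
tcp_pos: [0.5337, 0.2273, 0.0474]
ee_rot: [[-0.988, 0.153, -0.001], [0.153, 0.988, -0.002], [0.0, -0.002, -1.0]]
wrist_force: [-6.1, 1.9, 1.1]
gripper_width: 0.478
gripper_force: 30.0
```

Request:
play_rows --commands "0 0 0 0 0 0;0 0 0 0 0 0;0 0 0 0 0 0;0 0 0 0 0 0;0 0 0 0 0 0" --grip 48

```text
time_s: 18.6
tcp_pos: [0.5351, 0.2273, 0.0471]
ee_rot: [[-0.988, 0.153, 0.002], [0.153, 0.988, -0.002], [-0.002, -0.001, -1.0]]
wrist_force: [0.3, -0.2, 0.0]
gripper_width: 0.548
gripper_force: 0.0
```

Request:
play_rows --commands "0 0 0 0 0 0;0 0 0 0 0 0;0 0 0 0 0 0;0 0 0 0 0 0;0 0 0 0 0 0;0 0 0 0 0 0" --grip 70

```text
time_s: 19.2
tcp_pos: [0.5346, 0.2272, 0.0469]
ee_rot: [[-0.988, 0.153, 0.001], [0.153, 0.988, -0.002], [-0.001, -0.002, -1.0]]
wrist_force: [-0.8, 0.7, 0.3]
gripper_width: 0.801
gripper_force: 0.0
```

Request:
play_rows --commands "0 0 0.1 0 0 0;0 0 0.2 0 0 0;0 0 0.4 0 0 0;0 0 0.6 0 0 0;0 0 0.8 0 0 0;0 0 0.8 0 0 0;0 0 0.8 0 0 0;0 0 0.8 0 0 0;-0.5 -0.5 0.5 0 0 0;-0.8 -0.8 0.3 0 0 0;-0.8 -0.8 0 0 0 0;-0.8 -0.8 0 0 0 0;-0.5 -0.5 0 0 0 0;0 0 0 0 0 0;0 0 0 0 0 0"

```text
time_s: 20.7
tcp_pos: [0.4331, 0.1254, 0.2072]
ee_rot: [[-0.988, 0.153, 0.003], [0.153, 0.988, -0.0], [-0.003, 0.0, -1.0]]
wrist_force: [0.5, 0.7, 0.5]
gripper_width: 0.805
gripper_force: 0.0
```

Run:
```python
from tf import *
print(r.sense()['tcp_pos'],r.sense()['wrist_force'])
cap('top','t4');cap('side','s4')
h=np.radians(sy); T=np.r_[st+.023*np.array([np.cos(h),np.sin(h)]),.046]
tubefit(['t4','s4'],T)
# stop: back/block/plate points above rail beyond the face, before vs after
for a,b in(('t0','t4'),('s0','s4')):
    for t in (a,b):
        X,m,_=cloud(t);Q=X[m];d=Q[:,:2]-st;x=np.cos(h)*d[:,0]+np.sin(h)*d[:,1];y=-np.sin(h)*d[:,0]+np.cos(h)*d[:,1]
        s=(Q[:,2]>.087-.004)&(Q[:,2]<.1)&(abs(y)<.025)&(x>.1)&(x<.16);print(t,'stop top x',s.sum(),np.percentile(x[s],[10,50,90]))
cv2.imwrite('pics/m4.png',np.hstack([cv2.resize(cv2.imread('pics/%s.png'%t)[y:y+h_,x:x+w],(400,600),interpolation=cv2.INTER_CUBIC) for t,y,x,h_,w in(('t4',165,150,120,80),('s4',215,210,120,80))]))
```

```text
[0.4331 0.1254 0.2072] [0.4824 0.7043 0.5163]
t4 n 463 590 y -0.00020530542069888198 stand y -0.00020530542069886794 yaw err deg -0.20915313619569165 z-tcp 0.01959196756180094 pitch -0.06888314596431633 x ext [-0.0598  0.1169] stand x end 0.1398612745997419
s4 n 719 926 y -0.000247402812088244 stand y -0.00024740281208822997 yaw err deg 0.24850776618148393 z-tcp 0.018000039589634573 pitch 0.3519673539918368 x ext [-0.0987  0.1071] stand x end 0.13013589917439167
t0 stop top x 33 [0.1231 0.1259 0.1286]
t4 stop top x 87 [0.1036 0.1179 0.1277]
s0 stop top x 32 [0.1237 0.127  0.1296]
s4 stop top x 58 [0.1054 0.1228 0.1292]
```

View pics/m4.png

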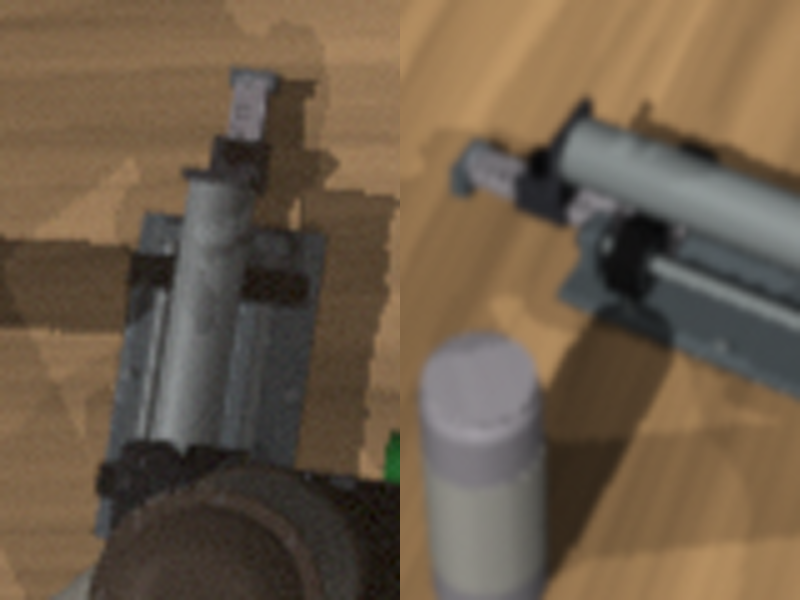

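The tube lies in the valley with its end, at (220,180) in the left half, against the stop plate. The stop has not moved (far edge 0.1277 m, was 0.1286 m), and the robot is clear.

```bash
python3 -c "
from station import r
print(r.finish_job())"
```

```text
the job is handed in; nothing more can be done
None
```

I handed the job in with the tube released in the wheels' valley and its end against the length stop. The last pictures show no shift of the stop, and touchdown and stop contact were both gentle (about 13 N and 6 N). I did not measure the wheel angles, and no verdict came back.

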